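Open the label printer's paper cover by its release tab

TASK

The label printer needs a new paper roll: with closed fingertips press down the blue release tab on its right side until the dark cover springs ajar by itself, let go of the tab, then push the cover up and back by its front lip until it is fully open against its stop. Only press and push: do not lift, shove or shift the printer on its stand, leave the two small bottles where they are, and take the hand away at the end.

Things in the scene. Friction and masses are not known exactly. Their poses are not given: they have to be found in the camera images.
- stand: Dark steel stand plate, 136 mm deep (x) x 122 mm wide (y) x 12 mm thick, loose on the table, about 2.5 kg with the printer. A white label printer (casing 114 deep x 78 wide x 41 mm high, its middle 16 mm to the left of the plate's middle) is clipped firmly on top of it. Origin: centre of the plate's underside; x points to the rear of the printer, y to its left as seen from the front, z up. The printer's front faces the robot, turned by up to 0.3 rad.
- tab_pad (a point): Centre of the top face of the blue ribbed pad of the release tab, on the printer's right (-y) side. The pad is 24 mm along the stand's x and 20 mm along y, its top 29 mm above the table. It rocks down about a pivot along x that lies 15.5 mm toward the printer; the lever's upright arm and hook rise 12 mm above the pad, from 13 mm inward of this point. Below the pad there are 13 mm of free space down to the plate. The point moves with the pad.
- release_tab (a joint): Angle of the release tab: 0 up (at rest, cover latched), 0.42 rad pressed fully down (the middle of the pad then 6.5 mm lower). The hook lets the cover go at about 0.25 rad; hold it down for a moment so that the catch clears the hook. It springs back by itself; pressing it takes 2 N at first, about 5 N fully down.
- printer_lid (a joint): Angle of the dark cover about its rear hinge: about 0 closed and latched, about 0.8 rad ajar after spring plungers have lifted it (this takes about 1.5 s, the hinge is damped), 1.396 rad fully open against its stop. A light friction hinge: it stays where it is left and needs about 1 N at the lip to be pushed.
- lid_lip_edge (a point): Middle of the front edge of the finger lip on the cover's front edge. The lip is 36 mm wide (along y), sticks 10 mm out of the cover's front and is about 4 mm thick; this point is at the middle of its thickness. It lies 72 mm from the hinge axis, 37 mm above the table when closed, about 92 mm when ajar, and moves with the cover. Seen from the hinge it lies 0.21 rad below the level when the cover is closed. When ajar the space under the lip is free for a fingertip.
- lid_hinge (a point): Point on the cover's hinge axis (along the stand's y), half-way across the cover, 52 mm above the table. The opening cover turns up and toward the rear about it.
- vial_green_mid (a point): Centre (half-way up) of the small white dropper bottle with a green cap, 19 mm across, 56 mm high, standing behind the printer; bystander. Its z axis is the bottle's own.
- vial_white_mid (a point): Centre (half-way up) of the small all-white dropper bottle, 19 mm across, 56 mm high, standing in front of the printer's right front corner; bystander. Its z axis is the bottle's own.
Not all that is in view belongs to the job. What is shaped like the part that bears vial_white_mid but orange is not meant.

How it is judged:
By the outcome, as a careful person would: the job done as asked, in the order asked, and still so for the second after the job is handed in, with the robot touching nothing.
It also fails if it takes over 40 s, if anything falls off the work surface, if the arm or the gripper's body presses on something with over 40 N, if the wrist force passes 120 N, or if a joint passes its speed limit or range.

ROBOT

A 6-joint arm with a two-finger parallel gripper is mounted at the origin on a cart in front of the work surface, level with it; the furniture and walls round the work are solid. World frame = base frame: x ahead of the robot, y to its left, z up, the work surface at z = 0. Lengths are in m, angles in rad, forces in N, time in s.
With the tool pointing down it reaches from about 0.375 to 0.9 m from the base axis. Payload 3.1 kg.
Tool frame: the origin (TCP) lies at the very end of the fingers, on their centre line; the grasp point (between the pads) lies 19 mm behind it (tcp_to_grasp is the distance from the TCP to the grasp point, in m); z points along the fingers, y is the direction in which the jaws open and shut (so a half turn about z gives the same grasp; the last joint's range is limited). The gripper opens to 85 mm and grips with 20 to 120 N. Pads are 22 mm wide; open, the fingers measure 114 mm over their backs; the gripper's body (76 mm by 85 mm) begins 54 mm behind the grasp point. The pads swing forward as they close: fully open they stand 13 mm farther back than shut.
Start: joints at [-1.286, 0.527, 1.433, -0, 1.181, -0.178], TCP at [0.28, -0.559, 0.231] pointing down, gripper open.
Joint ranges: [-3.08, 3.08], [-0.75, 2.2], [0.22, 2.44], [-1.43, 4.57], [0, 2.65], [-2.85, 2.85]. Speed limits (rad/s): [2.79, 2.79, 3.14, 3.14, 3.14, 3.14].

INTERFACE

Orientations are given as a unit quaternion [x, y, z, w].
In Python, from station import sense, snapshot, camera_info, sign_off, tcp_to_grasp gives the robot as it stands.
- The arm moves only by the shell command python3 -m inch 'ROWS' [FORCE]. ROWS is JSON, a list of rows, each a list of 3 entries, a list of its own where there are three numbers: the closure, from -1 (fully open) to 1 (shut), so that 0 is half open, then the shift along the tool's x, y, z normalised to -1 to 1, where 1 is 10 cm, then the turn, a rotation vector about the tool's x, y, z normalised to -1 to 1, where 1 is 360 degrees. In form: [[jaw, [dx, dy, dz], [ax, ay, az]], ...]. A call has 1 to 20 rows; each row is the pose to reach, as a shift and turn from the pose commanded when the call began, along the tool's axes at that moment, turning the shorter way round; what a row does not reach only later rows make up. A row lasts 1/10 s, in which the tool goes at most 50 mm and 8.59 degrees, less where a joint would pass 70% of its speed; a pose out of reach is approached as far as the arm can. A call with a number of a shift or a turn outside -1 to 1 is refused whole. A call with a gripper value outside its range is refused whole. The fingers move at their own pace and stop on an object; FORCE is the grip in N (left out, the last holds). Time passes only in rows, so rows that repeat a pose let the fingers close. It gives the time, the measured TCP pose, the force and the opening at its end, in the units of the state.
- sense(): the state, without advancing time (a new reading comes with each control period).
- snapshot(name): name is "scene" or "top" or "wrist"; returns (picture, depth): 384x512x3 uint8, blue, green, red; 384x512 float32, m along the optical axis (not along the pixel's ray), 0 where there is no reading.
- camera_info(name): a dict with "K" (3x3 intrinsics, pixels), "origin" and "orientation" of the camera in the world. Camera axes: x right, y down, z forward; pixel columns grow to the right and rows downward; lengths in m; the calibration is good to about 2 mm. A picture is of the moment at which its call begins: read the wrist's pose just before it. camera_info takes no time and is no camera call; for the wrist camera it gives the pose at the moment of the call.
- sign_off(): hands the job in, once; it reports no verdict.
The state is a dict: "t": time; "q": joint angles; "qd": joint speeds; "tau": joint torques, N m; "tcp_pos": TCP position; "tool_rot": TCP orientation; "force": force on the tool from outside, world axes, zero at the start; "ft_torque": the same for the moment, N m; "finger_gap": opening from 0.0 (shut) to 1.0 (fully open).
Only numpy, scipy, OpenCV 4.12 (cv2) and the standard library are available. Lean on these libraries where they do the work, as an engineer would, in place of code of your own. Each camera call takes 0.05 s, during which the arm holds its last target.

## Working session

There is one attempt and no reset: what is moved stays moved. The work goes in short steps, Python scripts to look and compute and a shell command to move; the robot and the scene stay as the last step left them, time stands still between calls to the robot, and variables do not carry over. Pictures are saved under pics/ and viewed, and the job is handed in when it is done.

```bash
ls; mkdir -p pics; cat > h.py <<'E'
import numpy as np, cv2, json
from scipy.spatial.transform import Rotation as R
from station import sense, snapshot, camera_info, sign_off, tcp_to_grasp
def shot(name,tag):
    ci=camera_info(name); p,d=snapshot(name)
    cv2.imwrite(f'pics/{tag}.png',p); np.savez(f'pics/{tag}.npz',p=p,d=d,K=np.array(ci['K']),o=np.array(ci['origin']),q=np.array(ci['orientation']))
def load(tag):
    return np.load(f'pics/{tag}.npz')
def world(tag,u,v,d=None):
    z=load(tag);K=z['K']
    if d is None: d=z['d'][int(round(v)),int(round(u))]
    c=np.array([(u-K[0,2])/K[0,0]*d,(v-K[1,2])/K[1,1]*d,d])
    Q=z['q']; M=Q if Q.shape==(3,3) else R.from_quat(Q).as_matrix()
    return M@c+z['o']
def crop(tag,x0,y0,x1,y1,s):
    p=load(tag)['p'][y0:y1,x0:x1]
    cv2.imwrite(f'pics/{tag}_c{x0}_{y0}.png',cv2.resize(p,None,fx=s,fy=s,interpolation=cv2.INTER_CUBIC))
E
python3 - <<'E'
from h import *
shot('scene','s0');shot('top','t0')
print(sense()); print(tcp_to_grasp)
for n in('scene','top'):print(camera_info(n))
E
```

```text
pics
{'t': 0.1, 'q': array([-1.28549207e+00,  5.28398228e-01,  1.43376783e+00, -9.90725207e-06,
        1.18136325e+00, -1.78489986e-01]), 'qd': array([ 1.13961795e-03, -1.87897002e-03, -3.77866197e-03, -1.06776405e-03,
       -1.38336523e-03, -7.80811663e-05]), 'tau': array([-1.53722453e-04, -4.43303561e+01, -1.78586644e+01, -1.56990141e-04,
        3.90075831e-03, -7.08302494e-06]), 'tcp_pos': array([ 0.27943977, -0.55834696,  0.23041809]), 'tool_rot': array([ 9.73231252e-01,  2.29826003e-01, -5.62655179e-05, -9.66704827e-04]), 'force': array([-0.24491355,  0.35701849, -0.63220151]), 'ft_torque': array([-0.02698215, -0.02583199,  0.01645248]), 'finger_gap': 0.9981563258591213}
0.0187
{'K': array([[456.00297828,   0.        , 248.34898247],
       [  0.        , 456.00297828, 186.45667544],
       [  0.        ,   0.        ,   1.        ]]), 'origin': array([0.20763403, 0.50942504, 0.5295921 ]), 'orientation': array([-0.22844757,  0.84868135, -0.45832831,  0.13223777])}
{'K': array([[356.25109826,   0.        , 252.22651165],
       [  0.        , 356.25109826, 196.85004198],
       [  0.        ,   0.        ,   1.        ]]), 'origin': array([ 0.37267654, -0.08328408,  0.90447176]), 'orientation': array([ 0.71254268, -0.69304946,  0.07873474, -0.0759356 ])}
```

View pics/s0.png

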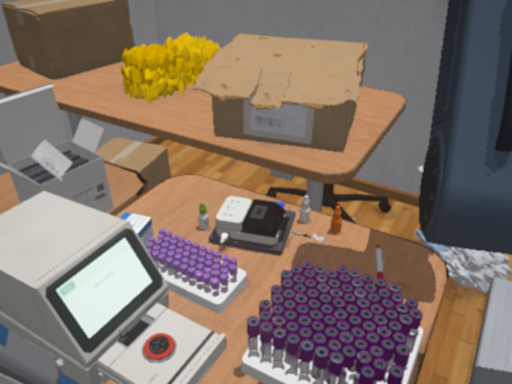

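View pics/t0.png

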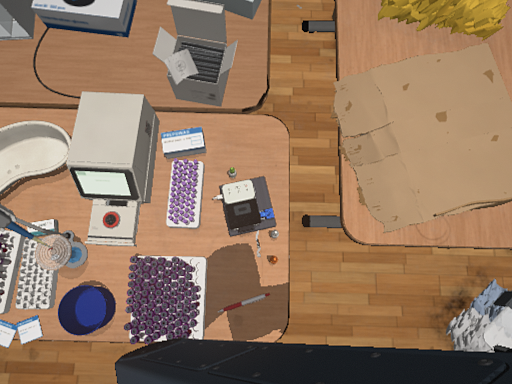

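```bash
python3 - <<'E'
from h import *
crop('t0',200,155,300,275,6); crop('s0',180,180,360,270,4)
for u,v in [(270,100),(232,172),(265,212),(238,190),(252,225),(273,233),(272,259),(245,210),(100,100)]: print(u,v,world('t0',u,v).round(4))
E
```

```text
270 100 [ 1.2479 -0.1614 -0.7529]
232 172 [ 0.6293 -0.0311  0.0359]
265 212 [ 0.53   -0.117   0.0288]
238 190 [ 0.5788 -0.0486  0.0524]
252 225 [ 0.4948 -0.0854  0.04  ]
273 233 [ 0.4759 -0.1366  0.0462]
272 259 [ 0.4139 -0.1351  0.0475]
245 210 [ 0.529  -0.0674  0.0541]
100 100 [0.7577 0.2712 0.1527]
```

View pics/t0_c200_155.png

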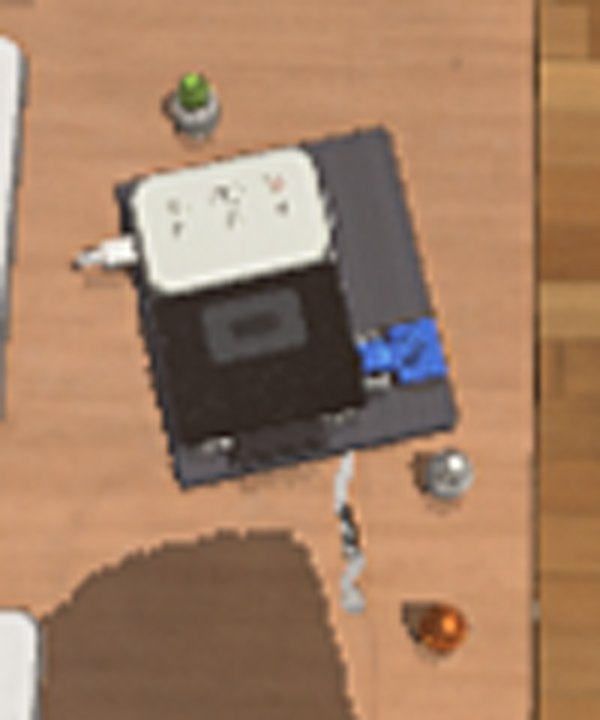

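View pics/s0_c180_180.png

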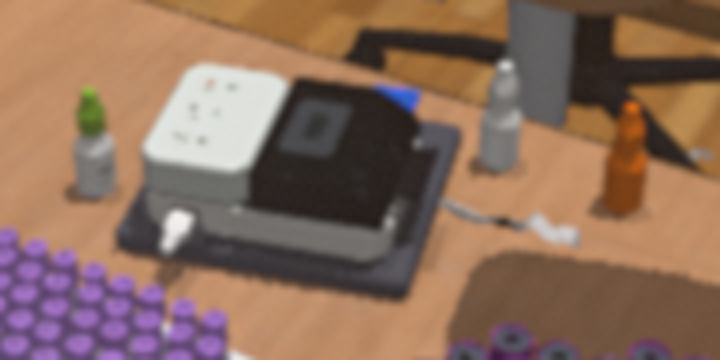

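```bash
cat >> h.py <<'E'
def onz(tag,u,v,z):
    a=world(tag,u,v,1.0); o=load(tag)['o']; r=a-o
    return o+r*(z-o[2])/r[2]
E
python3 - <<'E'
from h import *
P={}
for n,(u,v),z in [('rl',(115,187),.012),('rr',(385,128),.012),('fr',(457,425),.012),('fl',(183,488),.012),('padrr',(436,320),.029),('padfr',(446,378),.029),('padfl',(398,384),.029),('padrl',(388,325),.029),('wcap',(450,470),.054),('ocap',(440,625),.054),('gcap',(195,85),.054),('lipL',(232,463),.037),('lipR',(325,443),.037)]:
    P[n]=onz('t0',200+u/6,155+v/6,z); print(n,P[n].round(4))
c=(P['rl']+P['rr']+P['fr']+P['fl'])/4
x=(P['rl']+P['rr']-P['fr']-P['fl']);y=(P['rl']+P['fl']-P['rr']-P['fr'])
print('c',c,np.arctan2(x[1],x[0]),np.arctan2(-y[0],y[1]),np.linalg.norm(x)/2,np.linalg.norm(y)/2)
yaw=(np.arctan2(x[1],x[0])+np.arctan2(-y[0],y[1]))/2
Rm=np.array([[np.cos(yaw),-np.sin(yaw)],[np.sin(yaw),np.cos(yaw)]])
for n in P: print(n,(Rm.T@(P[n]-c)[:2]).round(4))
E
```

```text
rl [0.5973 0.002  0.012 ]
rr [ 0.627  -0.1137  0.012 ]
fr [ 0.4984 -0.1465  0.012 ]
fl [ 0.4687 -0.0325  0.012 ]
padrr [ 0.5398 -0.136   0.029 ]
padfr [ 0.5154 -0.1405  0.029 ]
padfl [ 0.5124 -0.1207  0.029 ]
padrl [ 0.5371 -0.116   0.029 ]
wcap [ 0.4743 -0.141   0.054 ]
ocap [ 0.4133 -0.1378  0.054 ]
gcap [ 0.6313 -0.0331  0.054 ]
lipL [ 0.4767 -0.0534  0.037 ]
lipR [ 0.486 -0.091  0.037]
c [ 0.54786321 -0.07267522  0.012     ] 0.2557098413755141 0.25291258898208585 0.13296121954916512 0.11861402475018941
rl [0.0667 0.0598]
rr [ 0.0663 -0.0596]
fr [-0.0665 -0.059 ]
fl [-0.0665  0.0588]
padrr [-0.0238 -0.0593]
padfr [-0.0484 -0.0575]
padfl [-0.0464 -0.0375]
padrl [-0.0213 -0.0393]
wcap [-0.0884 -0.0476]
ocap [-0.1467 -0.0292]
gcap [0.0907 0.0173]
lipL [-0.064   0.0365]
lipR [-0.0645 -0.0022]
```

```bash
cat >> h.py <<'E'
C=np.array([.5479,-.0727,0]); YAW=.254
ex=np.array([np.cos(YAW),np.sin(YAW),0]); ey=np.array([-np.sin(YAW),np.cos(YAW),0]); ez=np.array([0,0,1.])
def L2W(x,y,z): return C+x*ex+y*ey+z*ez
def W2L(p):
    d=np.asarray(p)-C; return np.array([d@ex,d@ey,d[2]])
def ori(tilt):  # tool x ~ stand y, tool y ~ stand x; lean outward by tilt
    z=np.sin(tilt)*ey-np.cos(tilt)*ez; y=ex; x=np.cross(y,z); return np.array([x,y,z]).T
def plan(p,Rt=None):
    s=sense(); R0=R.from_quat(s['tool_rot']).as_matrix()
    d=R0.T@(np.asarray(p)-s['tcp_pos'])/0.1
    rv=np.zeros(3) if Rt is None else R.from_matrix(R0.T@Rt).as_rotvec()/(2*np.pi)
    print('t',round(s['t'],2),'loc',W2L(s['tcp_pos']).round(4),'F',(s['force']@np.array([ex,ey,ez]).T).round(2),'gap',round(s['finger_gap'],3))
    print('shift',d.round(3),'turn',rv.round(4))
E
python3 - <<'E'
from h import *
plan(L2W(-.035,-.07,.20),ori(0.0)); print(L2W(-.035,-.0525,.03))
E
```

```text
t 0.1 loc [-0.3819 -0.4026  0.2304] F [-0.15  0.41 -0.63] gap 0.998
shift [ 4.085 -2.53   0.31 ] turn [-2.000e-04 -3.000e-04 -2.166e-01]
[ 0.52721505 -0.13231026  0.03      ]
```

```bash
python3 -m inch '[[1,[0.4,-0.25,0],[0,0,0]],[1,[0.8,-0.5,0],[0,0,0]],[1,[1,-0.62,0],[0,0,0]]]' 30
python3 -m inch '[[1,[0.4,-0.25,0],[0,0,0]],[1,[0.8,-0.5,0],[0,0,0]],[1,[1,-0.62,0],[0,0,0]]]'
python3 -m inch '[[1,[0.4,-0.25,0],[0,0,0]],[1,[0.8,-0.5,0],[0,0,0]],[1,[1,-0.62,0],[0,0,0]]]'
python3 -c "
from h import *
plan(L2W(-.035,-.07,.20),ori(0.0))"
```

```text
t: 0.4
tcp_pos: [0.3421, -0.4548, 0.2305]
tool_rot: [0.973, 0.23, 0.0, -0.002]
force: [0.4, 0.5, -0.1]
finger_gap: 0.512
t: 0.7
tcp_pos: [0.4037, -0.3546, 0.2308]
tool_rot: [0.973, 0.231, -0.0, -0.002]
force: [0.5, -0.3, -0.7]
finger_gap: 0.0
t: 1.0
tcp_pos: [0.4654, -0.2548, 0.2309]
tool_rot: [0.973, 0.231, -0.0, -0.001]
force: [-0.7, -0.3, -0.1]
finger_gap: -0.006
t 1.0 loc [-0.1256 -0.1556  0.2309] F [-0.77 -0.07 -0.13] gap -0.006
shift [ 1.066 -0.645  0.311] turn [-0.0003 -0.0003 -0.2162]
```

```bash
python3 -m inch '[[1,[0.4,-0.25,0.1],[0,0,-0.02]],[1,[0.8,-0.5,0.2],[0,0,-0.04]],[1,[1,-0.64,0.31],[0,0,-0.06]],[1,[1,-0.64,0.31],[0,0,-0.08]],[1,[1,-0.64,0.31],[0,0,-0.1]],[1,[1,-0.64,0.31],[0,0,-0.12]],[1,[1,-0.64,0.31],[0,0,-0.14]],[1,[1,-0.64,0.31],[0,0,-0.16]],[1,[1,-0.64,0.31],[0,0,-0.18]],[1,[1,-0.64,0.31],[0,0,-0.2]],[1,[1,-0.64,0.31],[0,0,-0.216]],[1,[1,-0.64,0.31],[0,0,-0.216]]]'
python3 -c "
from h import *
plan(L2W(-.035,-.09,.11),ori(0.3)); shot('wrist','w1'); shot('top','t1')
print(camera_info('wrist')['origin'],sense()['tcp_pos'])"
```

```text
t: 2.2
tcp_pos: [0.5252, -0.1562, 0.1999]
tool_rot: [0.613, 0.79, -0.0, -0.0]
force: [-0.6, -0.0, 0.1]
finger_gap: -0.002
t 2.2 loc [-0.043  -0.0752  0.1999] F [-0.57  0.13  0.05] gap -0.002
shift [-0.149  0.081  0.899] turn [-0.      0.0476 -0.0007]
[ 0.50552659 -0.0778684   0.3420706 ] [ 0.52532417 -0.15629917  0.20005381]
```

View pics/w1.png

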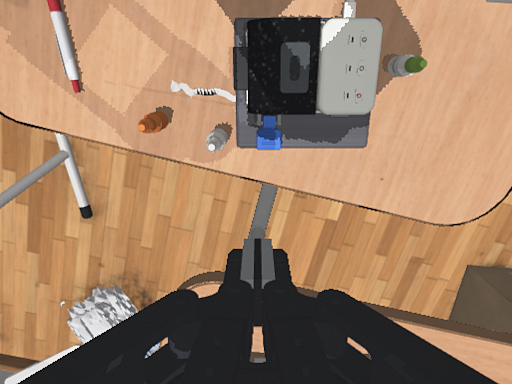

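```bash
python3 -c "
from h import *
crop('w1',190,10,390,170,4)"
```

```text
(no output)
```

View pics/w1_c190_10.png

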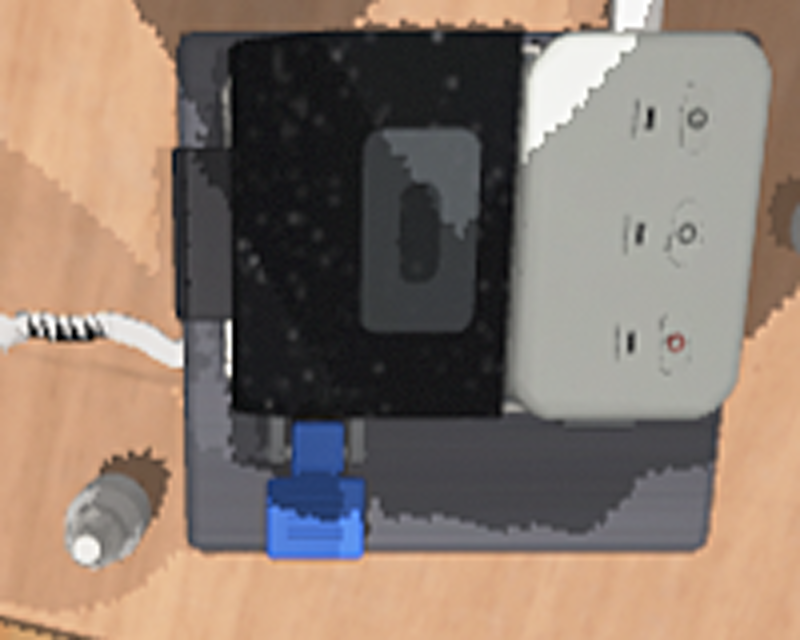

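```bash
python3 -c "
from h import *
for n,(u,v),z in [('pad',(315,515),.029),('pad00',(267,478),.029),('pad11',(363,556),.029),('lip0',(174,149),.037),('lip1',(176,318),.037),('covR',(365,415),.055),('covL',(365,40),.055),('hingeish',(515,230),.053),('hook',(318,425),.041),('fr',(190,550),.012),('rr',(708,550),.012),('fl',(180,32),.012),('wv',(110,520),.028),('wtop',(86,550),.056)]:
    print(n,W2L(onz('w1',190+u/4,10+v/4,z)).round(4), W2L(world('w1',190+u/4,10+v/4)).round(4))"
```

```text
pad [-0.0318 -0.0483  0.029 ] [-0.0317 -0.0485  0.0275]
pad00 [-0.0434 -0.0393  0.029 ] [-0.0434 -0.0397  0.0264]
pad11 [-0.02   -0.0584  0.029 ] [-0.0178 -0.0645 -0.0012]
lip0 [-0.0631  0.0327  0.037 ] [-0.0631  0.0326  0.0375]
lip1 [-0.0637 -0.0023  0.037 ] [-0.0663 -0.0033 -0.0007]
covR [-0.022  -0.0221  0.055 ] [-0.0218 -0.0224  0.0518]
covL [-0.0234  0.0508  0.055 ] [-0.0233  0.0512  0.053 ]
hingeish [0.0087 0.0154 0.053 ] [0.0097 0.0156 0.0477]
hook [-0.0316 -0.0256  0.041 ] [-0.0316 -0.0258  0.0397]
fr [-0.0633 -0.0601  0.012 ] [-0.0642 -0.0628 -0.0016]
rr [ 0.0701 -0.0606  0.012 ] [ 0.0747 -0.0634 -0.0016]
fl [-0.0628  0.0594  0.012 ] [-0.0636  0.0616 -0.0013]
wv [-0.0816 -0.0495  0.028 ] [-0.0796 -0.0466  0.0442]
wtop [-0.0838 -0.0512  0.056 ] [-0.084  -0.0515  0.0545]
```

```bash
python3 -c "
from h import *
plan(L2W(-.0335,-.07,.12),ori(0.3))"
```

```text
t 2.3 loc [-0.0429 -0.0752  0.2001] F [ 0.29 -0.57 -0.48] gap 0.001
shift [0.053 0.094 0.801] turn [ 0.0001  0.0477 -0.001 ]
```

```bash
python3 -m inch '[[1,[0.05,0.09,0.2],[0,0.02,0]],[1,[0.05,0.09,0.4],[0,0.04,0]],[1,[0.05,0.09,0.65],[0,0.0477,-0.001]],[1,[0.05,0.09,0.8],[0,0.0477,-0.001]],[1,[0.05,0.09,0.8],[0,0.0477,-0.001]]]'
python3 -c "
from h import *
plan(L2W(-.0335,-.0525,.037),ori(0.3))"
```

```text
t: 2.8
tcp_pos: [0.5313, -0.1484, 0.1181]
tool_rot: [0.605, 0.782, 0.091, -0.121]
force: [-0.4, 0.3, 0.4]
finger_gap: 0.002
t 2.8 loc [-0.0351 -0.0691  0.1181] F [-0.33  0.44  0.43] gap 0.002
shift [-0.083  0.019  0.824] turn [-0.0006 -0.0005 -0.    ]
```

```bash
python3 -m inch '[[1,[-0.08,0.02,0.3],[0,0,0]],[1,[-0.08,0.02,0.6],[0,0,0]],[1,[-0.08,0.02,0.82],[0,0,0]],[1,[-0.08,0.02,0.82],[0,0,0]],[1,[-0.08,0.02,0.82],[0,0,0]]]'
python3 -c "
from h import *
shot('wrist','w2');shot('top','t2')
plan(L2W(-.0335,-.0525,.024),ori(0.3));crop('t2',210,165,310,245,6)"
```

```text
t: 3.3
tcp_pos: [0.5313, -0.1324, 0.0407]
tool_rot: [0.604, 0.783, 0.091, -0.117]
force: [-0.1, 0.0, 0.8]
finger_gap: -0.002
t 3.4 loc [-0.0305 -0.0548  0.0414] F [-0.28 -0.01  0.82] gap 0.002
shift [-0.029 -0.031  0.173] turn [0.0004 0.0005 0.0006]
```

View pics/w2.png

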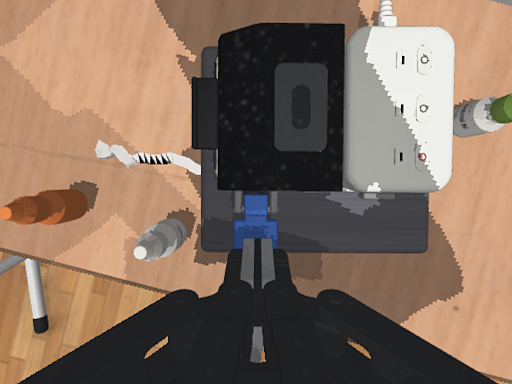

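View pics/t2_c210_165.png

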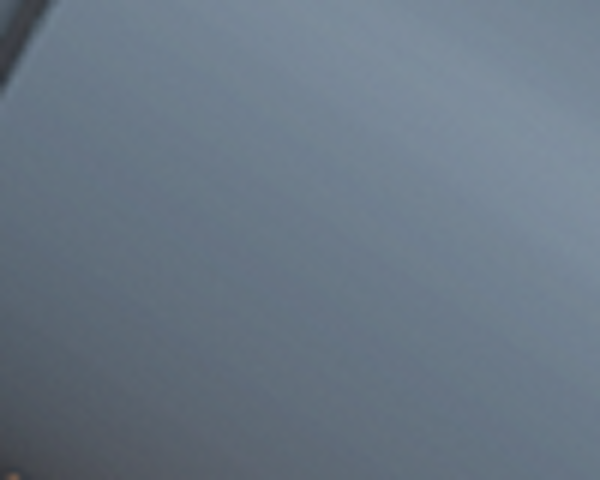

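```bash
python3 -c "
from h import *
for z in (.030,.026,.022,.019): plan(L2W(-.032,-.053,z))"
```

```text
t 3.4 loc [-0.0305 -0.0548  0.0414] F [-0.28 -0.01  0.82] gap 0.002
shift [-0.016 -0.016  0.114] turn [0. 0. 0.]
t 3.4 loc [-0.0305 -0.0548  0.0414] F [-0.28 -0.01  0.82] gap 0.002
shift [-0.028 -0.016  0.152] turn [0. 0. 0.]
t 3.4 loc [-0.0305 -0.0548  0.0414] F [-0.28 -0.01  0.82] gap 0.002
shift [-0.04  -0.016  0.19 ] turn [0. 0. 0.]
t 3.4 loc [-0.0305 -0.0548  0.0414] F [-0.28 -0.01  0.82] gap 0.002
shift [-0.048 -0.016  0.219] turn [0. 0. 0.]
```

```bash
python3 -m inch '[[1,[-0.016,-0.016,0.06],[0,0,0]],[1,[-0.016,-0.016,0.114],[0,0,0]],[1,[-0.022,-0.016,0.135],[0,0,0]],[1,[-0.028,-0.016,0.152],[0,0,0]],[1,[-0.028,-0.016,0.152],[0,0,0]]]'
python3 -c "
from h import *
plan(L2W(-.032,-.053,.021))"
```

```text
t: 3.9
tcp_pos: [0.5292, -0.1319, 0.0242]
tool_rot: [0.604, 0.783, 0.092, -0.117]
force: [0.3, -1.1, 0.4]
finger_gap: -0.0
t 3.9 loc [-0.033  -0.0526  0.0242] F [ 0.   -1.16  0.35] gap -0.0
shift [-0.013  0.01   0.029] turn [0. 0. 0.]
```

```bash
python3 -c "
from h import *
shot('wrist','w3');shot('scene','s3');crop('w3',190,180,330,290,5);crop('s3',180,150,360,270,4)
plan(L2W(-.032,-.053,.021))"
```

```text
t 4.0 loc [-0.0331 -0.0523  0.0242] F [ 0.13 -1.52  0.45] gap -0.002
shift [-0.016  0.011  0.029] turn [0. 0. 0.]
```

View pics/w3_c190_180.png

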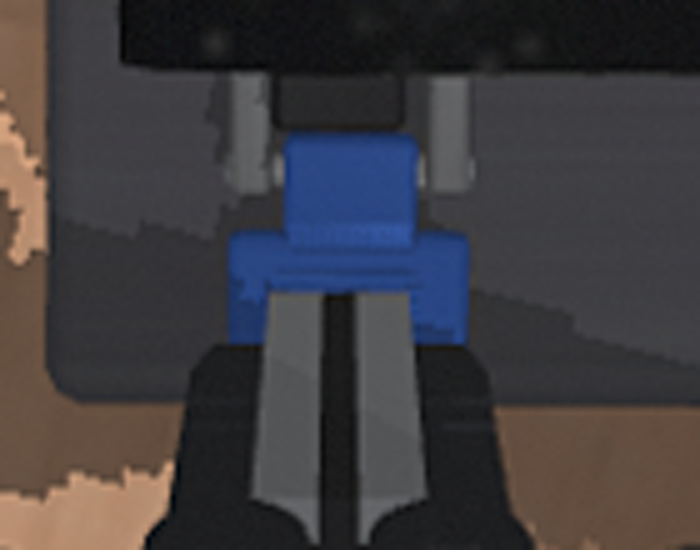

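View pics/s3_c180_150.png

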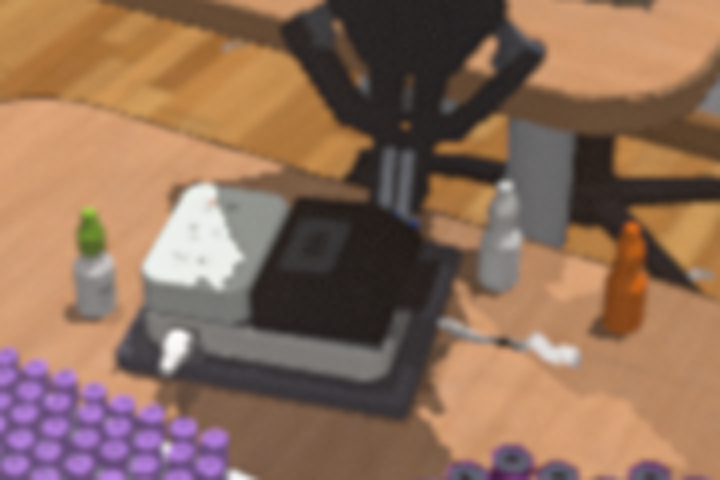

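```bash
python3 -m inch '[[1,[-0.004,0.01,0.015],[0,0,0]],[1,[-0.008,0.01,0.029],[0,0,0]],[1,[-0.012,0.01,0.04],[0,0,0]],[1,[-0.012,0.01,0.04],[0,0,0]],[1,[-0.012,0.01,0.04],[0,0,0]]]'
python3 -c "
from h import *
shot('wrist','w4')
plan(L2W(-.032,-.053,.019))"
```

```text
t: 4.5
tcp_pos: [0.5294, -0.1312, 0.021]
tool_rot: [0.604, 0.783, 0.092, -0.118]
force: [-1.8, -2.7, 8.0]
finger_gap: 0.0
t 4.55 loc [-0.0326 -0.052   0.021 ] F [-2.1  -2.08  8.76] gap -0.002
shift [-0.016  0.006  0.016] turn [0. 0. 0.]
```

View pics/w4.png

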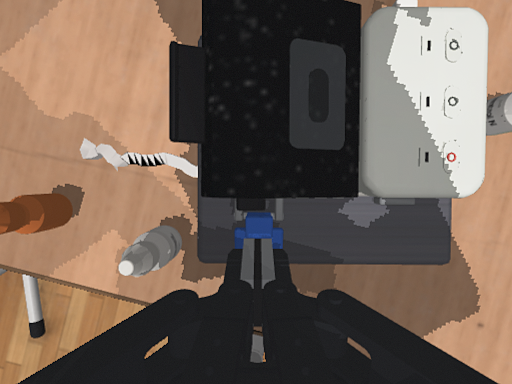

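```bash
python3 -m inch '[[1,[0,0,0],[0,0,0]],[1,[0,0,0],[0,0,0]],[1,[0,0,0],[0,0,0]],[1,[0,0,0],[0,0,0]],[1,[0,0,0],[0,0,0]],[1,[0,0,0],[0,0,0]],[1,[0,0,0],[0,0,0]],[1,[0,0,0],[0,0,0]],[1,[0,0,0],[0,0,0]],[1,[0,0,0],[0,0,0]],[1,[0,0,0],[0,0,0]],[1,[0,0,0],[0,0,0]]]'
python3 -c "
from h import *
shot('wrist','w5')
plan(L2W(-.032,-.057,.055))
plan(L2W(-.032,-.09,.1))"
```

```text
t: 5.75
tcp_pos: [0.5294, -0.1312, 0.021]
tool_rot: [0.604, 0.783, 0.092, -0.118]
force: [-1.5, -2.8, 8.8]
finger_gap: -0.002
t 5.8 loc [-0.0326 -0.052   0.0211] F [-2.93 -1.76  7.93] gap -0.005
shift [ 0.052  0.006 -0.339] turn [0. 0. 0.]
t 5.8 loc [-0.0326 -0.052   0.0211] F [-2.93 -1.76  7.93] gap -0.005
shift [-0.13   0.005 -0.867] turn [0. 0. 0.]
```

View pics/w5.png

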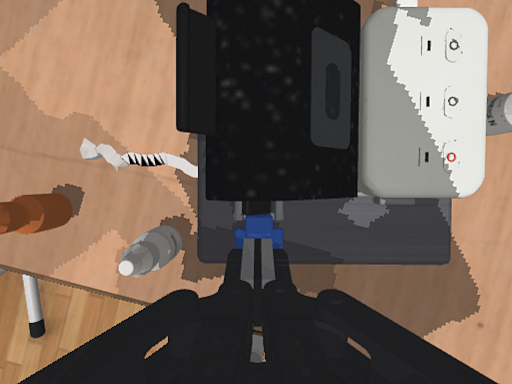

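```bash
python3 -m inch '[[1,[0.01,0,-0.15],[0,0,0]],[1,[0,0,-0.4],[0,0,0]],[1,[-0.05,0,-0.7],[0,0,0]],[1,[-0.1,0,-1],[0,0,0]],[1,[-0.1,0,-1],[0,0,0]],[1,[-0.1,0,-1],[0,0,0]]]'
python3 -c "
from h import *
shot('wrist','w6');shot('scene','s6');crop('s6',180,150,360,270,4)
plan(L2W(-.032,-.09,.1))"
```

```text
t: 6.4
tcp_pos: [0.5393, -0.1685, 0.1126]
tool_rot: [0.604, 0.783, 0.092, -0.118]
force: [0.0, 0.4, -0.7]
finger_gap: 0.001
t 6.5 loc [-0.0332 -0.0893  0.1114] F [ 0.19  0.17 -0.53] gap 0.001
shift [-0.04   0.012  0.107] turn [0. 0. 0.]
```

View pics/w6.png

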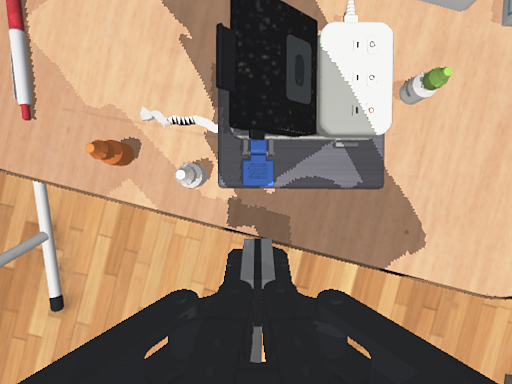

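View pics/s6_c180_150.png

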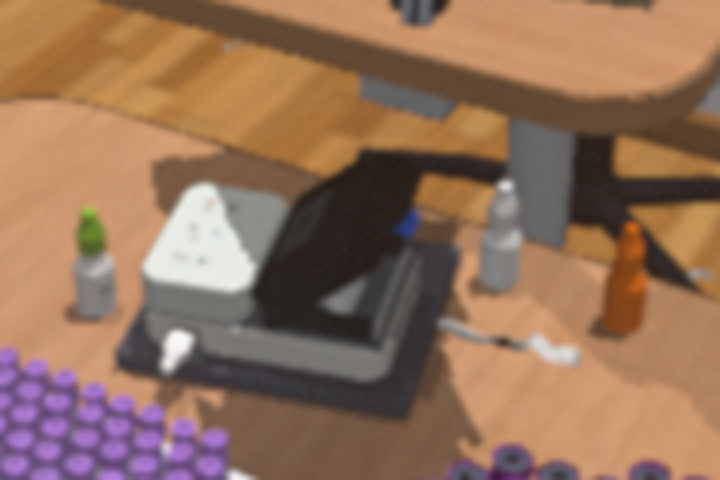

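```bash
python3 -c "
from h import *
for u in (130,165,195,203):
  for v in (258,262,300): print(u,v,W2L(world('t0',u,v)).round(3))
for u in (175,195): print(u,W2L(world('t0',u,190)).round(3))
plan(L2W(-.10,-.02,.17),ori(0.0))"
python3 -c "
from h import *
crop('w6',200,0,340,110,5)
for u,v in [(220,25),(220,60),(221,88),(255,130),(225,60),(312,60)]: print(u,v,W2L(world('w6',u,v)).round(4))"
```

```text
130 258 [-0.072  0.289  0.086]
130 262 [-0.071  0.317  0.   ]
130 300 [-0.163  0.303  0.083]
165 258 [-0.089  0.215  0.072]
165 262 [-0.099  0.212  0.089]
165 300 [-0.18   0.227  0.089]
195 258 [-0.1    0.154  0.021]
195 262 [-0.108  0.158  0.008]
195 300 [-0.195  0.163  0.084]
203 258 [-0.104  0.135  0.021]
203 262 [-0.114  0.137  0.024]
203 300 [-0.201  0.155  0.02 ]
175 [0.074 0.169 0.038]
195 [0.062 0.12  0.042]
t 6.5 loc [-0.0332 -0.0893  0.1114] F [ 0.19  0.17 -0.53] gap 0.001
shift [ 0.838 -0.667 -0.351] turn [-0.0003 -0.0482  0.0004]
220 25 [-0.0534  0.0314  0.0899]
220 60 [-0.0534  0.012   0.0901]
221 88 [-0.0532 -0.0025  0.0867]
255 130 [-0.0339 -0.0236  0.0697]
225 60 [-0.0509  0.0131  0.0871]
312 60 [0.0039 0.0254 0.0544]
```

View pics/w6_c200_0.png

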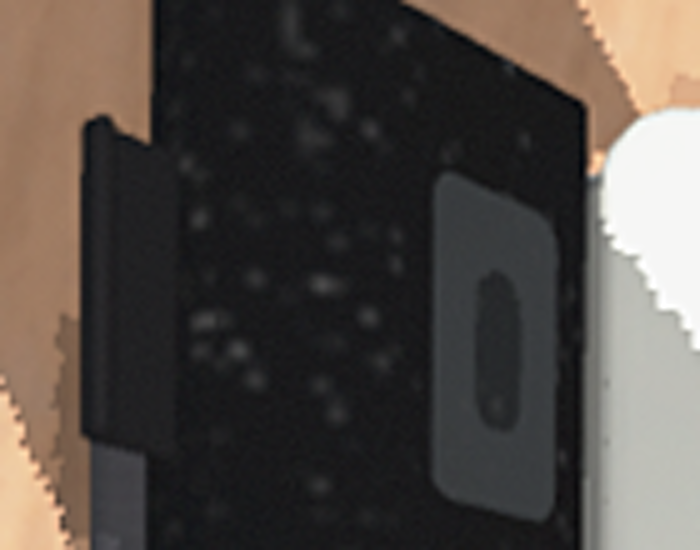

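```bash
python3 -m inch '[[1,[0,-0.3,-0.3],[0,0,0]],[1,[0.2,-0.6,-0.35],[0,-0.02,0]],[1,[0.55,-0.67,-0.35],[0,-0.04,0]],[1,[0.84,-0.67,-0.35],[0,-0.048,0]],[1,[0.84,-0.67,-0.35],[0,-0.048,0]],[1,[0.84,-0.67,-0.35],[0,-0.048,0]]]'
python3 -c "
from h import *
plan(L2W(-.10,.016,.078),ori(0.0))"
```

```text
t: 7.1
tcp_pos: [0.4564, -0.1169, 0.1703]
tool_rot: [0.61, 0.792, -0.0, 0.0]
force: [0.4, -0.3, 0.2]
finger_gap: -0.003
t 7.1 loc [-0.0997 -0.0198  0.1703] F [ 0.32 -0.39  0.19] gap -0.003
shift [ 0.358 -0.001  0.923] turn [-0.      0.0001  0.0008]
```

```bash
python3 -m inch '[[1,[0.36,0,0.2],[0,0,0]],[1,[0.36,0,0.5],[0,0,0]],[1,[0.36,0,0.8],[0,0,0]],[1,[0.36,0,0.92],[0,0,0]],[1,[0.36,0,0.92],[0,0,0]]]'
python3 -c "
from h import *
shot('wrist','w7')
plan(L2W(-.07,.016,.078),ori(0.0));plan(L2W(-.02,.016,.095))"
```

```text
t: 7.6
tcp_pos: [0.4474, -0.0842, 0.0761]
tool_rot: [0.611, 0.791, -0.001, -0.002]
force: [-0.9, 0.3, 0.2]
finger_gap: -0.001
t 7.65 loc [-0.0996  0.0137  0.0771] F [ 0.11  0.19 -0.05] gap 0.002
shift [ 0.022  0.296 -0.009] turn [-0.0002 -0.      0.0002]
t 7.65 loc [-0.0996  0.0137  0.0771] F [ 0.11  0.19 -0.05] gap 0.002
shift [ 0.022  0.796 -0.18 ] turn [0. 0. 0.]
```

View pics/w7.png

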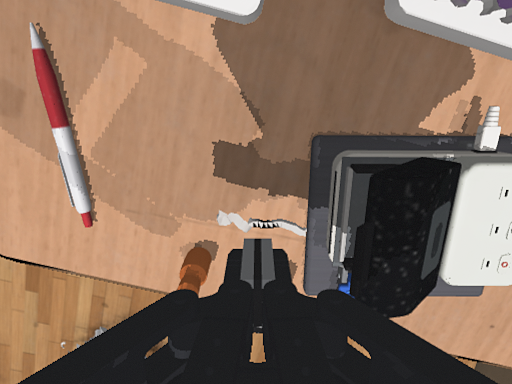

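```bash
python3 -m inch '[[1,[0.02,0.15,0],[0,0,0]],[1,[0.02,0.28,0],[0,0,0]],[1,[0.02,0.34,-0.02],[0,0,0]],[1,[0.02,0.4,-0.06],[0,0,0]],[1,[0.02,0.45,-0.1],[0,0,0]],[1,[0.02,0.5,-0.14],[0,0,0]],[1,[0.02,0.5,-0.14],[0,0,0]]]'
python3 -c "
from h import *
shot('wrist','w8');shot('scene','s8');crop('s8',180,130,360,270,4)
plan(L2W(-.034,.016,.103))"
```

```text
t: 8.35
tcp_pos: [0.4902, -0.0698, 0.0944]
tool_rot: [0.609, 0.793, -0.004, -0.004]
force: [-16.0, -8.4, 16.9]
finger_gap: 0.0
t 8.45 loc [-0.0552  0.0173  0.0943] F [-18.19  -4.31  17.1 ] gap -0.001
shift [-0.014  0.211 -0.089] turn [0. 0. 0.]
```

View pics/s8_c180_130.png

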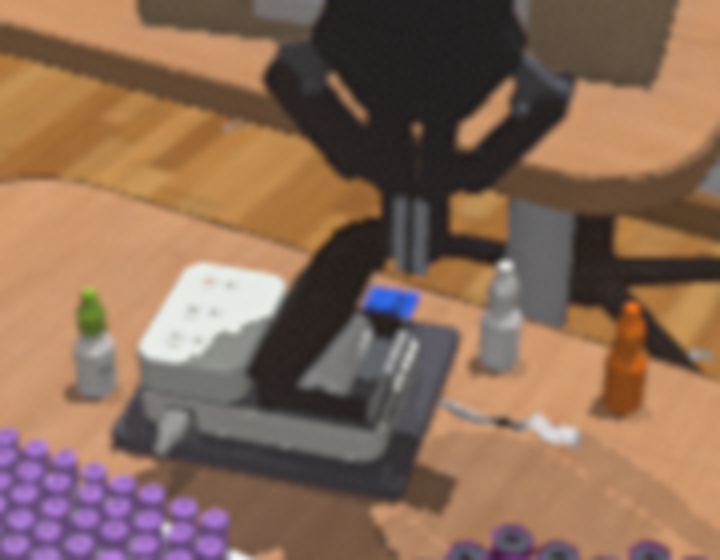

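View pics/w8.png

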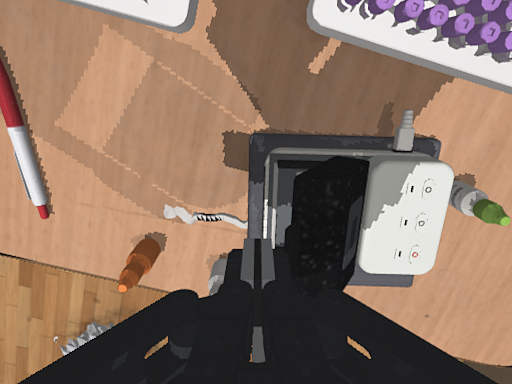

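```bash
python3 -m inch '[[1,[0,-0.1,-0.05],[0,0,0]],[1,[0,-0.2,0],[0,0,0]],[1,[0,-0.35,0.05],[0,0,0]],[1,[0,-0.45,0.1],[0,0,0]],[1,[0,-0.45,0.1],[0,0,0]]]'
python3 -c "
from h import *
shot('wrist','w9');shot('scene','s9');crop('s9',180,130,360,270,4)
plan(L2W(-.034,.016,.103))
a=load('s6')['p'].astype(int);b=load('s9')['p'].astype(int)
cv2.imwrite('pics/diff.png',np.hstack([cv2.resize(x[170:270,190:350].astype('uint8'),None,fx=2.5,fy=2.5) for x in (a,b)]))
cv2.imwrite('pics/diff2.png',cv2.resize((abs(a-b)*2).clip(0,255).astype('uint8')[150:270,180:360],None,fx=4,fy=4))"
```

```text
t: 8.95
tcp_pos: [0.4505, -0.0802, 0.082]
tool_rot: [0.611, 0.791, -0.001, -0.001]
force: [0.3, 0.1, 0.3]
finger_gap: 0.005
t 9.05 loc [-0.0941  0.0162  0.0826] F [ 0.22 -0.1  -0.35] gap -0.001
shift [-0.003  0.601 -0.203] turn [0. 0. 0.]
```

View pics/s9_c180_130.png

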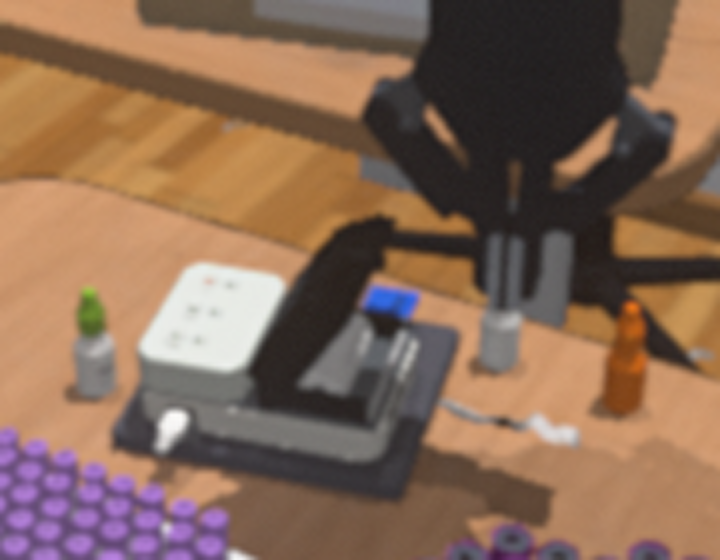

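View pics/w9.png

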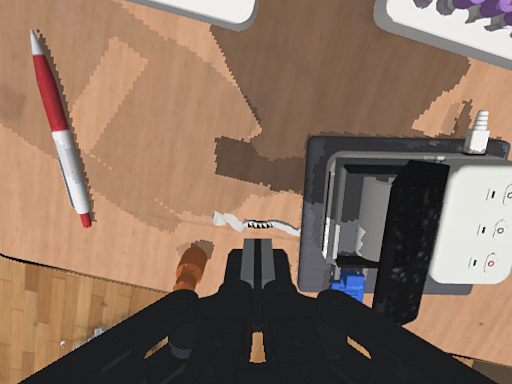

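View pics/diff2.png

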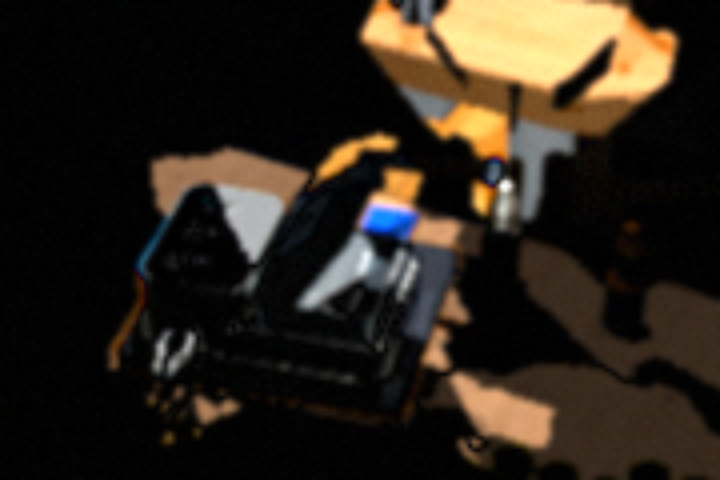

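```bash
python3 -c "
from h import *
crop('w9',300,130,512,330,3)
for u,v in [(270,186),(274,186),(276,188),(272,190),(268,192),(262,198),(250,215)]: print(u,v,W2L(world('s9',u,v)).round(4))
for u,v in [(400,170),(395,200),(385,300),(410,320),(410,250),(440,200)]: print(u,v,W2L(world('w9',u,v)).round(4))
a=cv2.cvtColor(load('s6')['p'],6)[195:245,200:280];
"

```

```text
270 186 [-0.0259 -0.0125  0.0886]
274 186 [-0.0343 -0.0077  0.0931]
276 188 [-0.0422  0.0114  0.1022]
272 190 [-0.0335  0.004   0.092 ]
268 192 [-0.0279  0.0104  0.091 ]
262 198 [-0.0213  0.026   0.0875]
250 215 [-0.0083  0.0563  0.0707]
400 170 [-0.0137  0.0489  0.043 ]
395 200 [-0.0365  0.0489  0.0924]
385 300 [-0.0397  0.0062  0.1041]
410 320 [-0.0167 -0.02    0.0861]
410 250 [-0.025   0.0232  0.09  ]
440 200 [-0.0115  0.0455  0.0833]
```

View pics/w9_c300_130.png

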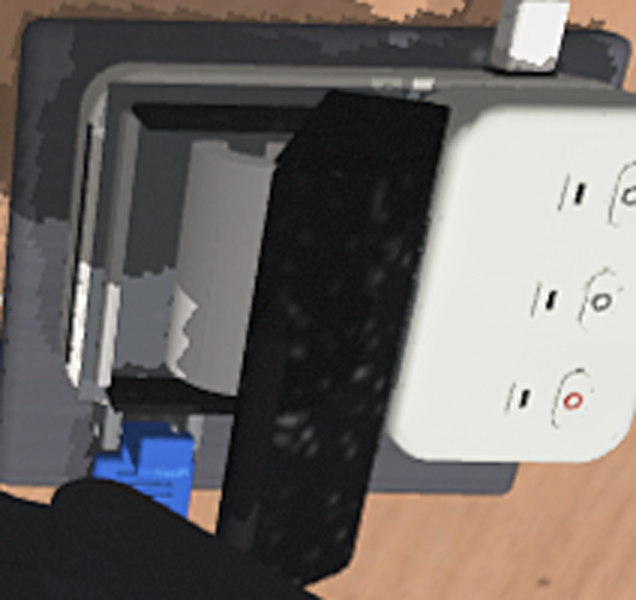

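```bash
python3 -c "
from h import *
for n,(u,v) in dict(fl=(24,22),fl2=(22,60),fr=(2,450),rl=(630,40),rr=(518,490),bl=(150,487)).items():
  print(n,W2L(onz('w9',300+u/3,130+v/3,.012)).round(4))
crop('s6',195,180,305,260,7);crop('s9',195,180,305,260,7)
"

```

```text
fl [-0.063   0.0625  0.012 ]
fl2 [-0.063   0.0541  0.012 ]
fr [-0.063  -0.0464  0.012 ]
rl [0.0702 0.0588 0.012 ]
rr [ 0.0706 -0.0581  0.012 ]
bl [-0.0244 -0.0574  0.012 ]
```

View pics/s6_c195_180.png

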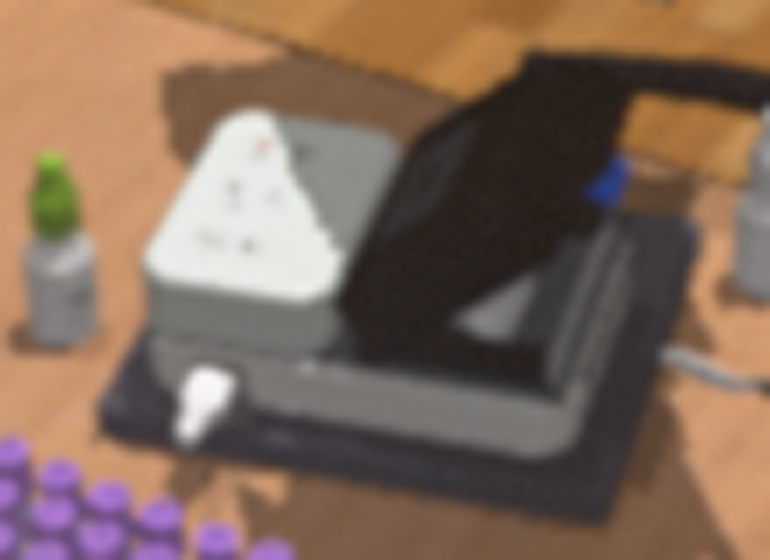

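View pics/s9_c195_180.png

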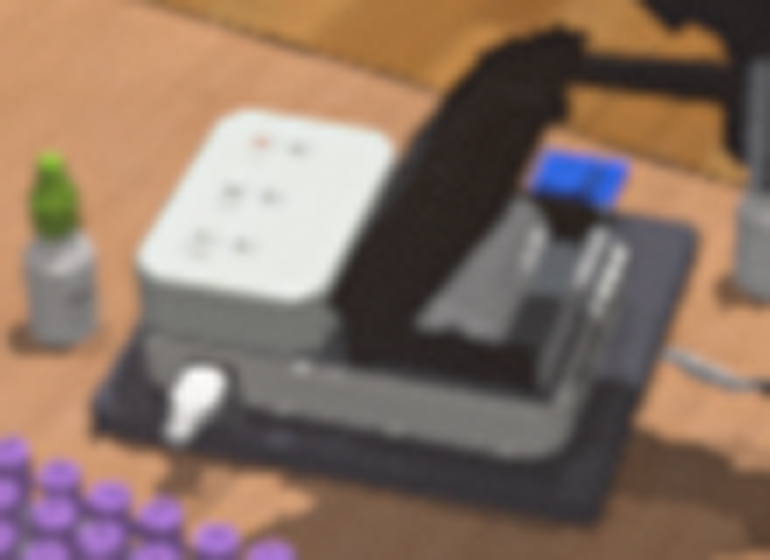

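```bash
cat >> h.py <<'E'
def ori2(th):
    z=np.sin(th)*ex-np.cos(th)*ez; x=ey; return np.array([x,np.cross(z,x),z]).T
E
python3 -c "
from h import *
plan(L2W(-.085,.014,.083),ori2(.7))"
```

```text
t 9.05 loc [-0.0941  0.0162  0.0826] F [ 0.22 -0.1  -0.35] gap -0.001
shift [-0.022  0.091 -0.004] turn [-0.1112  0.0002  0.0004]
```

```bash
python3 -m inch '[[1,[-0.02,0.02,0],[-0.022,0,0]],[1,[-0.02,0.04,0],[-0.044,0,0]],[1,[-0.02,0.06,0],[-0.066,0,0]],[1,[-0.02,0.09,0],[-0.088,0,0]],[1,[-0.02,0.09,0],[-0.111,0,0]],[1,[-0.02,0.09,0],[-0.111,0,0]],[1,[-0.02,0.09,0],[-0.111,0,0]]]'
python3 -c "
from h import *
plan(L2W(-.055,.014,.084),ori2(.7));plan(L2W(-.047,.014,.091));plan(L2W(-.0365,.014,.0995));plan(L2W(-.026,.014,.1075))"
```

```text
t: 9.75
tcp_pos: [0.4606, -0.0661, 0.081]
tool_rot: [0.587, 0.778, 0.198, 0.103]
force: [0.2, -0.6, -0.1]
finger_gap: -0.003
t 9.75 loc [-0.0829  0.0283  0.081 ] F [ 0.   -0.6  -0.07] gap -0.003
shift [-0.152  0.264  0.081] turn [-0.0408 -0.0132 -0.0009]
t 9.75 loc [-0.0829  0.0283  0.081 ] F [ 0.   -0.6  -0.07] gap -0.003
shift [-0.15   0.366  0.052] turn [0. 0. 0.]
t 9.75 loc [-0.0829  0.0283  0.081 ] F [ 0.   -0.6  -0.07] gap -0.003
shift [-0.148  0.498  0.02 ] turn [0. 0. 0.]
t 9.75 loc [-0.0829  0.0283  0.081 ] F [ 0.   -0.6  -0.07] gap -0.003
shift [-0.146  0.627 -0.007] turn [0. 0. 0.]
```

```bash
python3 -c "
from h import *
s=sense();print(s['q'].round(3),s['qd'].round(2))"; python3 -m inch '[[1,[0,0,0],[0,0,0]],[1,[0,0,0],[0,0,0]]]'
python3 -c "
from h import *
s=sense();print(s['q'].round(3),s['qd'].round(2));plan(L2W(-.055,.014,.084),ori2(.7))"
```

```text
[-0.649  0.611  2.222  1.358  0.407 -2.223] [-0.34  0.17  0.3   1.83  0.31 -2.17]
t: 9.95
tcp_pos: [0.4596, -0.0658, 0.0806]
tool_rot: [0.588, 0.778, 0.197, 0.101]
force: [0.1, 0.1, -0.4]
finger_gap: -0.001
[-0.649  0.61   2.221  1.346  0.406 -2.209] [ 0.01 -0.01 -0.01 -0.    0.   -0.01]
t 9.95 loc [-0.0837  0.0289  0.0806] F [ 0.15  0.1  -0.39] gap -0.001
shift [-0.157  0.274  0.079] turn [-0.0414 -0.0134 -0.0013]
```

```bash
python3 -c "
from h import *
for p in [(-.062,.085),(-.0495,.0915),(-.038,.1),(-.027,.109)]: plan(L2W(p[0],.014,p[1]),ori2(.4))"
```

```text
t 9.95 loc [-0.0837  0.0289  0.0806] F [ 0.15  0.1  -0.39] gap -0.001
shift [-0.153  0.215  0.04 ] turn [ 0.0063 -0.0134  0.0007]
t 9.95 loc [-0.0837  0.0289  0.0806] F [ 0.15  0.1  -0.39] gap -0.001
shift [-0.153  0.356  0.034] turn [ 0.0063 -0.0134  0.0007]
t 9.95 loc [-0.0837  0.0289  0.0806] F [ 0.15  0.1  -0.39] gap -0.001
shift [-0.151  0.496  0.006] turn [ 0.0063 -0.0134  0.0007]
t 9.95 loc [-0.0837  0.0289  0.0806] F [ 0.15  0.1  -0.39] gap -0.001
shift [-0.149  0.634 -0.028] turn [ 0.0063 -0.0134  0.0007]
```

```bash
python3 -m inch '[[1,[-0.15,0.1,0.02],[0.006,-0.013,0]],[1,[-0.15,0.21,0.04],[0.006,-0.013,0]],[1,[-0.15,0.21,0.04],[0.006,-0.013,0]],[1,[-0.15,0.21,0.04],[0.006,-0.013,0]]]'
python3 -c "
from h import *
print(sense()['q'].round(3))
for p in [(-.0495,.0915),(-.038,.1),(-.027,.109)]: plan(L2W(p[0],.014,p[1]),ori2(.4))"
```

```text
t: 10.35
tcp_pos: [0.4838, -0.0737, 0.0853]
tool_rot: [0.596, 0.777, 0.159, 0.122]
force: [-0.3, 0.7, -0.1]
finger_gap: 0.004
[-0.564  0.587  2.164  1.224  0.312 -1.992]
t 10.35 loc [-0.0623  0.0151  0.0853] F [-0.14  0.77 -0.11] gap 0.004
shift [-0.012  0.142 -0.007] turn [ 0.0005 -0.0004  0.0011]
t 10.35 loc [-0.0623  0.0151  0.0853] F [-0.14  0.77 -0.11] gap 0.004
shift [-0.013  0.281 -0.04 ] turn [ 0.0005 -0.0004  0.0011]
t 10.35 loc [-0.0623  0.0151  0.0853] F [-0.14  0.77 -0.11] gap 0.004
shift [-0.014  0.418 -0.08 ] turn [ 0.0005 -0.0004  0.0011]
```

Pose as intended. Now approach and push in small increments with force checks.

```bash
python3 -m inch '[[1,[-0.01,0.07,0],[0,0,0]],[1,[-0.01,0.14,-0.007],[0,0,0]],[1,[-0.01,0.18,-0.015],[0,0,0]],[1,[-0.01,0.18,-0.015],[0,0,0]]]'
python3 -c "
from h import *
for p in [(-.038,.1),(-.027,.109)]: plan(L2W(p[0],.014,p[1]))
shot('scene','s10');crop('s10',205,130,325,230,6)"
```

```text
t: 10.75
tcp_pos: [0.4987, -0.0708, 0.0934]
tool_rot: [0.597, 0.777, 0.159, 0.121]
force: [0.2, 0.7, -0.0]
finger_gap: 0.002
t 10.75 loc [-0.0472  0.0142  0.0934] F [ 0.4   0.64 -0.02] gap 0.002
shift [-0.002  0.11  -0.025] turn [0. 0. 0.]
t 10.75 loc [-0.0472  0.0142  0.0934] F [ 0.4   0.64 -0.02] gap 0.002
shift [-0.003  0.247 -0.064] turn [0. 0. 0.]
```

View pics/s10_c205_130.png

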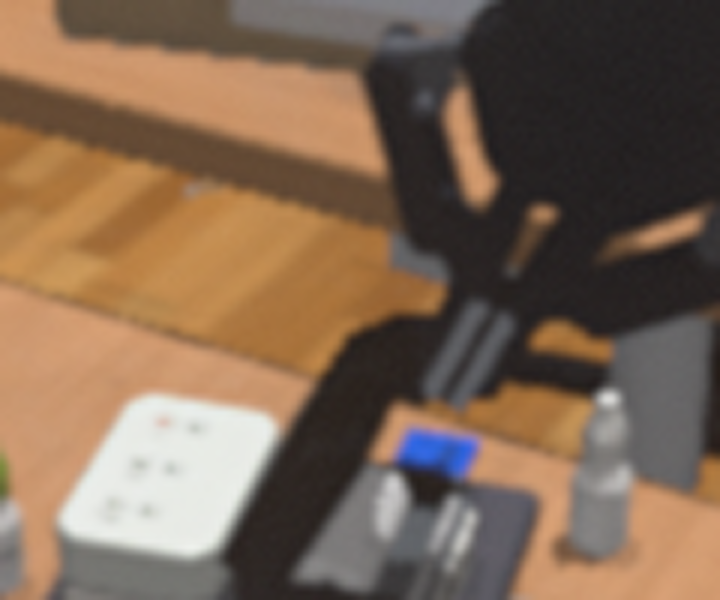

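```bash
python3 -m inch '[[1,[0,-0.03,-0.05],[0,0,0]],[1,[0,-0.02,-0.08],[0,0,0]],[1,[0,0.03,-0.08],[0,0,0]],[1,[0,0.03,-0.08],[0,0,0]]]'
python3 -c "
from h import *
for p in [(-.038,.1),(-.027,.113)]: plan(L2W(p[0],.014,p[1]))
shot('scene','s11');crop('s11',205,130,325,230,6)"
```

```text
t: 11.2
tcp_pos: [0.4989, -0.0713, 0.1023]
tool_rot: [0.597, 0.777, 0.159, 0.122]
force: [1.0, -0.3, -0.3]
finger_gap: 0.003
t 11.2 loc [-0.0471  0.0137  0.1023] F [ 0.88 -0.5  -0.29] gap 0.003
shift [0.002 0.074 0.057] turn [0. 0. 0.]
t 11.2 loc [-0.0471  0.0137  0.1023] F [ 0.88 -0.5  -0.29] gap 0.003
shift [ 0.002  0.226 -0.019] turn [0. 0. 0.]
```

View pics/s11_c205_130.png

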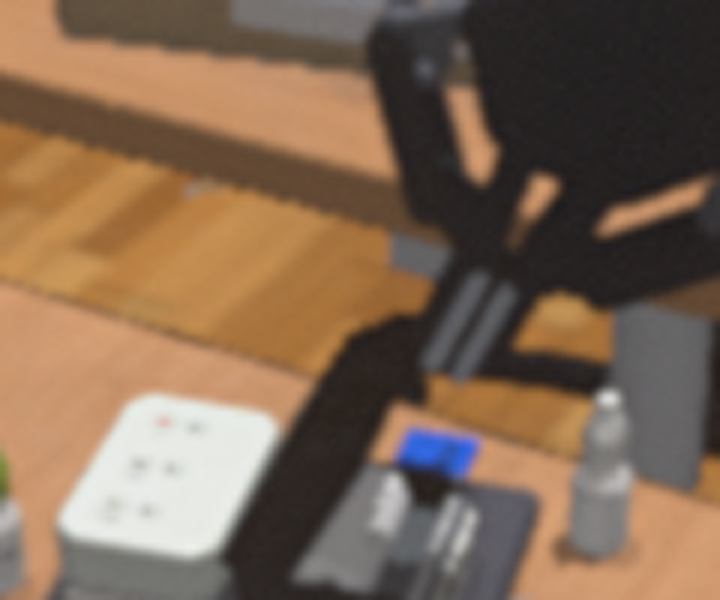

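```bash
python3 -c "
from h import *
a=[cv2.resize(np.clip(load(t)['p'][165:215,245:300].astype(float)*2.2,0,255).astype('uint8'),None,fx=7,fy=10,interpolation=cv2.INTER_CUBIC) for t in('s9','s11')]
cv2.imwrite('pics/cmp.png',np.hstack(a))
for u,v in [(270,185),(273,187),(274,190),(273,194),(275,195),(276,191)]: print(u,v,W2L(world('s11',u,v)).round(4))"
```

```text
270 185 [-0.0273 -0.0066  0.0946]
273 187 [-0.0385  0.0185  0.1082]
274 190 [ 0.221  -1.1357 -0.6798]
273 194 [ 0.2296 -1.1533 -0.7159]
275 195 [ 0.2204 -1.1573 -0.7228]
276 191 [-0.0454  0.0257  0.1058]
```

View pics/cmp.png

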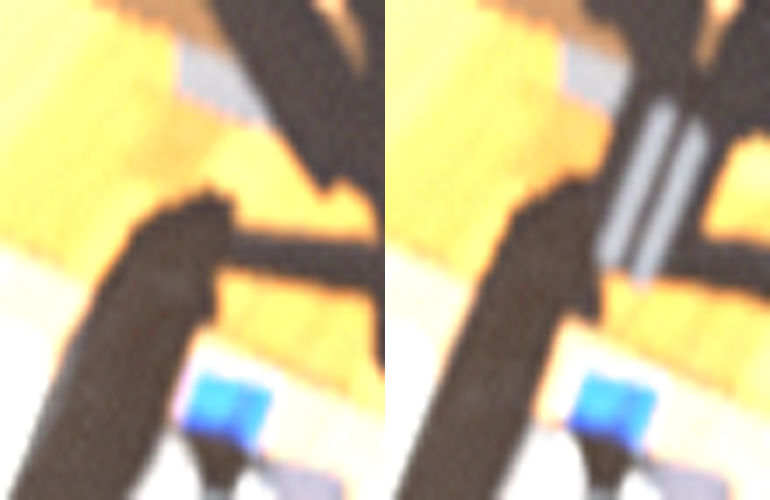

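```bash
python3 -m inch '[[1,[0,0.03,-0.005],[0,0,0]],[1,[0,0.06,-0.01],[0,0,0]],[1,[0,0.09,-0.015],[0,0,0]],[1,[0,0.09,-0.015],[0,0,0]]]'
python3 -c "
from h import *
plan(L2W(-.027,.014,.113))
shot('scene','s12');shot('wrist','w12')
a=[cv2.resize(np.clip(load(t)['p'][165:215,245:300].astype(float)*2.2,0,255).astype('uint8'),None,fx=7,fy=10,interpolation=cv2.INTER_CUBIC) for t in('s11','s12')]
cv2.imwrite('pics/cmp2.png',np.hstack(a))"
```

```text
t: 11.65
tcp_pos: [0.5065, -0.0689, 0.1071]
tool_rot: [0.597, 0.777, 0.159, 0.122]
force: [0.5, 0.7, 0.0]
finger_gap: 0.005
t 11.65 loc [-0.0392  0.0141  0.1071] F [0.64 0.56 0.04] gap 0.005
shift [-0.002  0.135 -0.007] turn [0. 0. 0.]
```

View pics/cmp2.png

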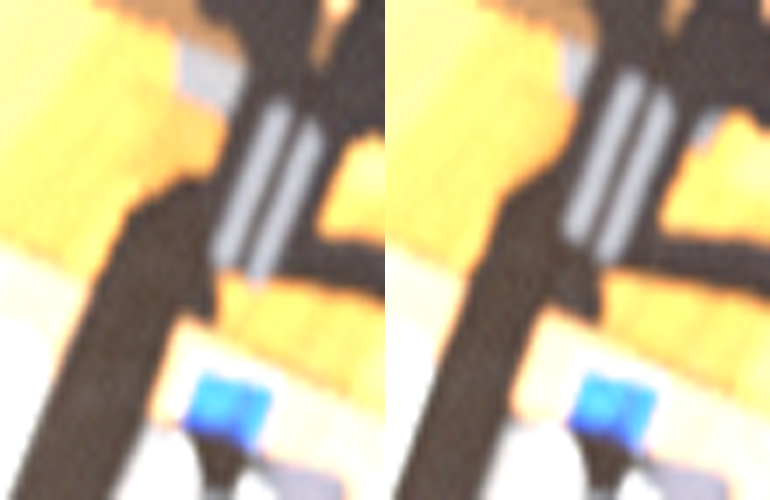

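View pics/w12.png

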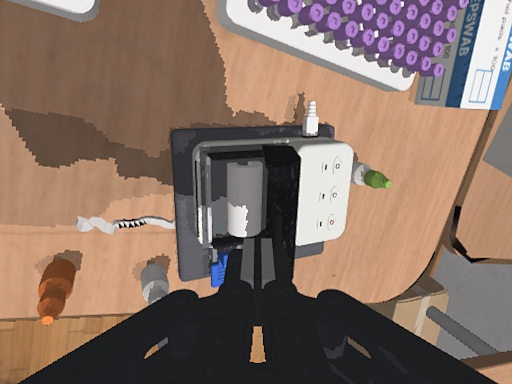

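```bash
python3 -c "
from h import *
p=load('w12')['p'][130:300,170:370]
cv2.imwrite('pics/w12z.png',cv2.resize(np.clip(p.astype(float)*2.5,0,255).astype('uint8'),None,fx=4,fy=3.5,interpolation=cv2.INTER_CUBIC))
for v in (160,180,200,215,225,232,240): print(v,[(u,*W2L(world('w12',u,v)).round(3)) for u in (262,268,274,282,292)])"
```

```text
160 [(262, np.float64(-0.003), np.float64(0.041), np.float64(0.029)), (268, np.float64(-0.024), np.float64(0.055), np.float64(0.085)), (274, np.float64(-0.022), np.float64(0.055), np.float64(0.087)), (282, np.float64(-0.017), np.float64(0.054), np.float64(0.087)), (292, np.float64(-0.011), np.float64(0.054), np.float64(0.088))]
180 [(262, np.float64(-0.008), np.float64(0.03), np.float64(0.042)), (268, np.float64(-0.03), np.float64(0.048), np.float64(0.099)), (274, np.float64(-0.028), np.float64(0.048), np.float64(0.1)), (282, np.float64(-0.023), np.float64(0.048), np.float64(0.1)), (292, np.float64(-0.014), np.float64(0.045), np.float64(0.094))]
200 [(262, np.float64(-0.003), np.float64(0.01), np.float64(0.03)), (268, np.float64(-0.03), np.float64(0.038), np.float64(0.099)), (274, np.float64(-0.027), np.float64(0.037), np.float64(0.099)), (282, np.float64(-0.022), np.float64(0.037), np.float64(0.099)), (292, np.float64(-0.013), np.float64(0.033), np.float64(0.093))]
215 [(262, np.float64(-0.003), np.float64(-0.002), np.float64(0.031)), (268, np.float64(-0.03), np.float64(0.029), np.f
[... 497 characters left out ...]
), np.float64(0.018), np.float64(0.092))]
232 [(262, np.float64(-0.004), np.float64(-0.014), np.float64(0.034)), (268, np.float64(-0.03), np.float64(0.02), np.float64(0.099)), (274, np.float64(-0.033), np.float64(0.026), np.float64(0.111)), (282, np.float64(-0.096), np.float64(0.095), np.float64(0.238)), (292, np.float64(-0.011), np.float64(0.012), np.float64(0.091))]
240 [(262, np.float64(-0.039), np.float64(0.023), np.float64(0.112)), (268, np.float64(-0.037), np.float64(0.024), np.float64(0.114)), (274, np.float64(-0.033), np.float64(0.022), np.float64(0.112)), (282, np.float64(-0.021), np.float64(0.013), np.float64(0.098)), (292, np.float64(-0.011), np.float64(0.007), np.float64(0.091))]
```

View pics/w12z.png

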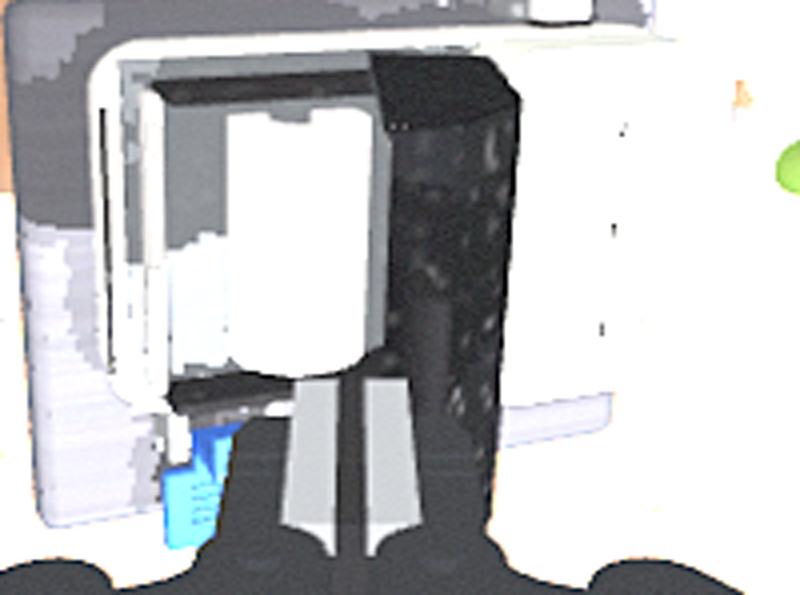

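```bash
python3 -m inch '[[1,[0,0.03,0],[0,0,0]],[1,[0,0.06,-0.003],[0,0,0]],[1,[0,0.09,-0.005],[0,0,0]],[1,[0,0.11,-0.006],[0,0,0]],[1,[0,0.11,-0.006],[0,0,0]]]'
python3 -c "
from h import *
plan(L2W(-.024,.014,.115))
shot('wrist','w13')
for v in (215,222,228,232): print(v,[(u,*W2L(world('w13',u,v)).round(3).tolist()) for u in (264,268,272,276,280,284)])"
```

```text
t: 12.25
tcp_pos: [0.5161, -0.0664, 0.1119]
tool_rot: [0.597, 0.777, 0.159, 0.122]
force: [0.6, 0.1, 0.3]
finger_gap: -0.004
t 12.25 loc [-0.0292  0.0141  0.1119] F [ 0.61 -0.09  0.28] gap -0.004
shift [-0.001  0.06  -0.008] turn [0. 0. 0.]
215 [(264, -0.023, 0.03, 0.105), (268, -0.02, 0.03, 0.105), (272, -0.022, 0.033, 0.112), (276, -0.021, 0.034, 0.115), (280, -0.012, 0.027, 0.101), (284, -0.006, 0.024, 0.095)]
222 [(264, -0.022, 0.026, 0.104), (268, -0.02, 0.026, 0.105), (272, -0.022, 0.03, 0.113), (276, -0.022, 0.032, 0.118), (280, -0.02, 0.031, 0.117), (284, -0.006, 0.019, 0.095)]
228 [(264, -0.023, 0.023, 0.105), (268, -0.021, 0.023, 0.106), (272, -0.023, 0.027, 0.114), (276, -0.022, 0.028, 0.117), (280, -0.02, 0.028, 0.117), (284, -0.006, 0.016, 0.095)]
232 [(264, -0.022, 0.02, 0.104), (268, -0.021, 0.021, 0.105), (272, -0.022, 0.024, 0.113), (276, -0.022, 0.026, 0.117), (280, -0.02, 0.026, 0.118), (284, -0.006, 0.013, 0.095)]
```

```bash
python3 -m inch '[[1,[0,0.015,-0.002],[0,0,0]],[1,[0,0.03,-0.004],[0,0,0]],[1,[0,0.03,-0.004],[0,0,0]],[1,[0,0.03,-0.004],[0,0,0]]]'
```

```text
t: 12.7
tcp_pos: [0.5183, -0.0658, 0.1133]
tool_rot: [0.597, 0.777, 0.159, 0.122]
force: [1.0, 0.2, 0.9]
finger_gap: 0.004
```

```bash
python3 -m inch '[[1,[0,0.015,-0.002],[0,0,0]],[1,[0,0.02,-0.003],[0,0,0]],[1,[0,0.02,-0.003],[0,0,0]]]'
python3 -m inch '[[1,[0,0.01,-0.002],[0,0,0]],[1,[0,0.02,-0.003],[0,0,0]],[1,[0,0.02,-0.003],[0,0,0]]]'
```

```text
t: 13.0
tcp_pos: [0.519, -0.0653, 0.1138]
tool_rot: [0.597, 0.777, 0.158, 0.121]
force: [-3.5, -2.1, -3.0]
finger_gap: -0.001
t: 13.3
tcp_pos: [0.5194, -0.0647, 0.1141]
tool_rot: [0.597, 0.777, 0.158, 0.12]
force: [-6.5, -2.7, -5.8]
finger_gap: 0.0
```

```bash
python3 -m inch '[[1,[0,-0.1,0],[0,0,0]],[1,[0,-0.35,0],[0,0,0]],[1,[0,-0.6,-0.1],[0,0,0]],[1,[0,-0.7,-0.4],[0,0,0]],[1,[0,-0.8,-0.8],[0,0,0]],[1,[0,-0.8,-1],[0,0,0]],[1,[0,-0.8,-1],[0,0,0]],[1,[0,-0.8,-1],[0,0,0]]]'
python3 -c "
from h import *
shot('wrist','w14');shot('scene','s14');crop('s14',180,150,360,270,4);shot('top','t14')
plan(L2W(-.15,.014,.2))"
```

```text
t: 14.1
tcp_pos: [0.4135, -0.0946, 0.1767]
tool_rot: [0.597, 0.776, 0.159, 0.123]
force: [-0.2, 1.1, 0.4]
finger_gap: -0.002
t 14.25 loc [-0.136   0.0136  0.1754] F [0.23 0.77 0.44] gap 0.003
shift [ 0.005 -0.033 -0.281] turn [0. 0. 0.]
```

View pics/s14_c180_150.png

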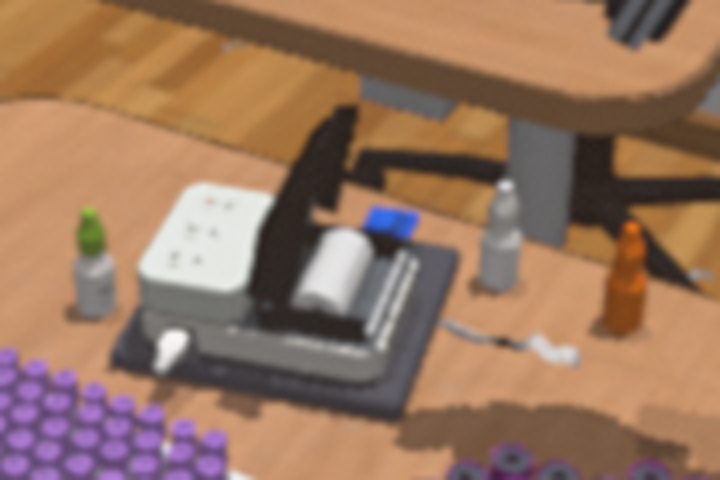

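View pics/w14.png

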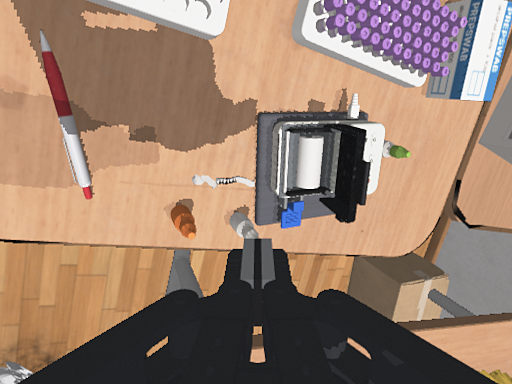

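```bash
python3 -c "
from h import *
crop('w14',245,90,415,240,4.5)
z=load('w14');P=[]
for v in range(110,240):
  for u in range(300,390):
    w=W2L(world('w14',u,v))
    if w[2]>.07 and -.04<w[0]<.04 and -.04<w[1]<.06: P.append(w)
P=np.array(P); print(len(P),P[:,2].max(),P[P[:,2]>.112].mean(0))
for lo in (.07,.08,.09,.1,.11): 
  q=P[(P[:,2]>lo)&(P[:,2]<lo+.01)&(abs(P[:,1]-.015)<.015)]; print(lo,len(q),q[:,0].min() if len(q) else '',np.median(q[:,0]) if len(q) else '')
"
```

```text
1913 0.11996325849738304 [-0.0194311   0.01716714  0.11686146]
0.07 145 0.0001837585089833814 0.0020128011245503594
0.08 0  
0.09 0  
0.1 230 -0.021877817250054325 -0.01949248207059944
0.11 392 -0.021686556411597717 -0.019717545287987456
```

View pics/w14_c245_90.png

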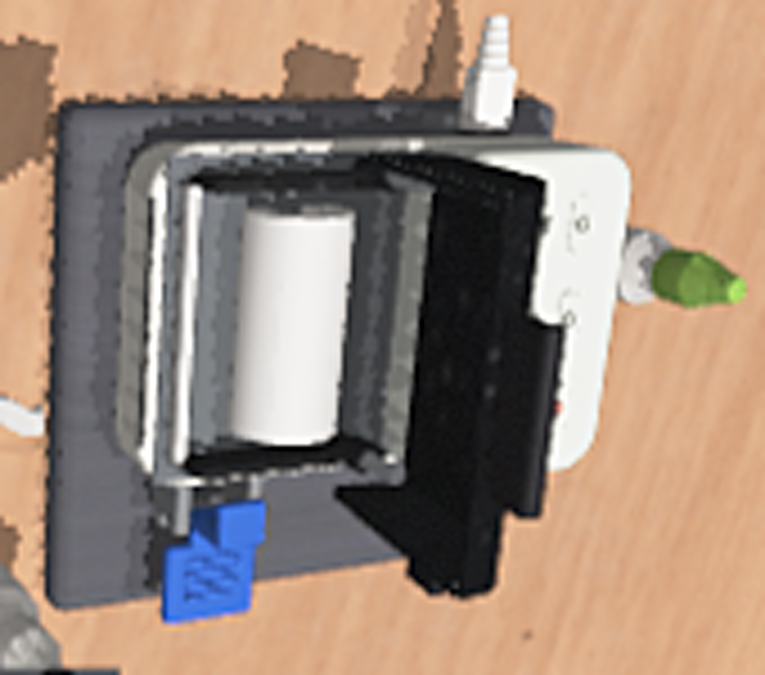

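```bash
python3 -c "
from h import *
crop('t14',200,155,300,275,6)
a=load('s6')['p'];b=load('s14')['p']
# template match of stand/casing left patches
import cv2
for n,(x,y,w,h) in dict(casing=(225,232,50,18),frontcorner=(262,240,30,20),leftcorner=(203,228,30,18),greenvial=(195,198,20,36),whitevial=(296,190,22,36)).items():
  t=a[y:y+h,x:x+w]; s=b[y-6:y+h+6,x-6:x+w+6]; r=cv2.matchTemplate(s,t,cv2.TM_CCOEFF_NORMED); _,m,_,l=cv2.minMaxLoc(r); print(n,l[0]-6,l[1]-6,round(m,3))
"
```

```text
casing -2 0 0.931
frontcorner -3 0 0.69
leftcorner -1 0 0.982
greenvial 0 0 0.979
whitevial 0 0 0.975
```

View pics/t14_c200_155.png

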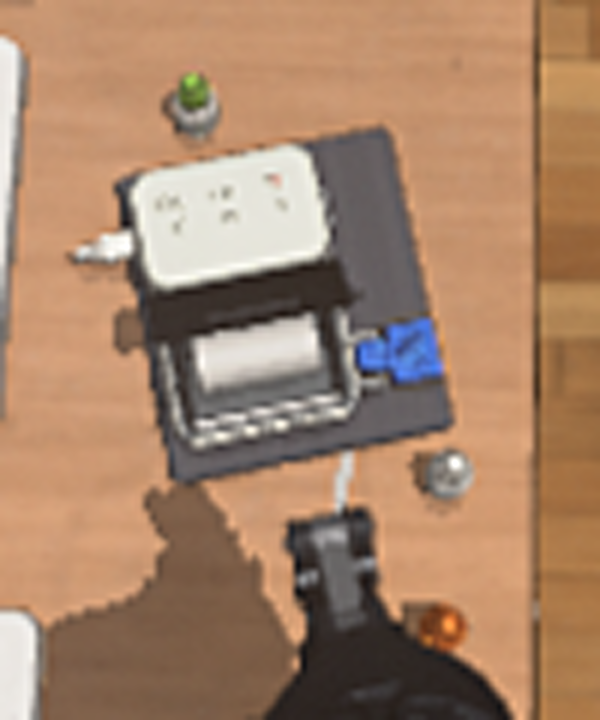

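```bash
python3 -c "
from h import *
s=sense();print(s['t'],s['force'].round(2),s['qd'].round(3));print(sign_off())"
```

```text
14.25 [0.03 0.8  0.44] [ 0.002  0.008  0.004 -0.006  0.002  0.002]
the job is handed in; nothing more can be done
None
```

The cover is fully open and the job was handed in at 14.25 s. One thing went wrong: the printer stand shifted by about 2–3 mm.

- **What I did:** I pressed the blue tab with closed fingertips at about 8 N and held it until the cover rose. I then let the tab spring back and pushed the cover open by its lip. I stopped when the force rose sharply at the end of travel, to about 7 N sideways.
- **Last checks:** The lip's top sat about 118–120 mm above the table and about 20 mm in front of the stand's middle. That matches the fully open position of about 1.4 rad. The tab is back up, both small bottles have not moved, and the hand is clear with no contact force.
- **What failed:** On the first push, the wider part of the fingers caught the lip and loaded it with about 18 N sideways and 17 N down before I backed off. The later pictures show the stand moved back and turned by about 1° then. I left it there, because pushing it back would have disturbed it more.

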